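# Pack the boxed figures and roll the carton into the banding bay

### The job

Clear the moulding offcut off the rollers into the blue scrap tray and put all the maroon boxed figures lying about the bench into the open carton while it waits at the loading end, each on the carton's floor (any way up), none on top of another. Then push the carton along the rollers, without lifting it, until it is fully home against the red stop in the yellow bay, and only then press the green start button fully down and let it come up again. Leave everything else on the bench where it is.

Things in the scene. Friction and masses are not known exactly. Their poses are not given: they have to be found in the camera images.
- track: Fixed roller track: 15 free steel rollers (24 mm diameter, 34.5 mm apart, axes along its x) between aluminium rails. Origin on the bench, mid-width; +y runs to the open loading end, -y to the bay. Roller tops 50 mm above the bench. Rails: inner faces at x = +-79 mm, y = -253 to +277 mm, tops 66 mm above the bench (84 mm in the yellow bay).
- home (a point): Where the carton's origin lies when fully home in the bay against the red stop plate (90 mm high, its face 120 mm from here towards -y): on the roller tops, mid-width, axes as the track's.
- carton: Open cardboard carton (no lid) with an orange band, standing on the rollers at the loading end: outside 150 (x, across the track) x 240 (y, along it) x 45 mm high, walls and floor 5 mm, about 0.25 kg. Origin at the centre of its underside, z up. It rolls with about 1 N of push and has 4 mm of play to each rail; while both fingers push on it it may count as held.
- fig1: Boxed figure: maroon box with gold bands and a dark window showing a gilt figure, 42 (x) x 42 (y) x 62 mm (z), about 0.1 kg. Origin at its centre. Stands upright on the bench at the start. Three to five of the five are present; an absent one has no pose from the start.
- fig2: Boxed figure: maroon box with gold bands and a dark window showing a gilt figure, 42 (x) x 42 (y) x 62 mm (z), about 0.1 kg. Origin at its centre. Stands upright on the bench at the start. Three to five of the five are present; an absent one has no pose from the start.
- fig3: Boxed figure: maroon box with gold bands and a dark window showing a gilt figure, 42 (x) x 42 (y) x 62 mm (z), about 0.1 kg. Origin at its centre. Stands upright on the bench at the start. Three to five of the five are present; an absent one has no pose from the start.
- fig4: Boxed figure: maroon box with gold bands and a dark window showing a gilt figure, 42 (x) x 42 (y) x 62 mm (z), about 0.1 kg. Origin at its centre. Stands upright on the bench at the start. Three to five of the five are present; an absent one has no pose from the start.
- fig5: Boxed figure: maroon box with gold bands and a dark window showing a gilt figure, 42 (x) x 42 (y) x 62 mm (z), about 0.1 kg. Origin at its centre. Stands upright on the bench at the start. Three to five of the five are present; an absent one has no pose from the start.
- offcut: Dark brown picture-frame moulding offcut with a gold stripe: 26 (x) x 100 (y) x 22 mm (z), 0.05 kg, lying on the rollers in the bay roughly along the track. Origin at the centre of its underside.
- scrap: Blue open scrap tray, fixed to the bench at the left or right: 140 (x) x 120 (y) x 35 mm high, walls and floor 5 mm. Origin at the centre of its underside.
- start (a joint): Travel of the green start button: 0 up, 0.006 m fully down; a spring needs 5 N to hold it fully down and brings it up again.
- start_top (a point): Centre of the top of the round green start button (34 mm across; it moves down when pressed), upright on a fixed grey console (90 x 90 x 35 mm) at the other side of the bench from the scrap tray.
- jar: Bystander among the figures: small jar with yellow cap, 38 mm across, 55 mm high. Origin at the centre of its underside.
- taperoll: Bystander: orange tape roll lying flat, 90 mm across, 45 mm high, to the left of the track's loading end. Origin at the centre of its underside.
- hammer: Bystander: hammer lying to the right of the bay.

How it is judged:
On the way, in this order (a step that is already met when the one before it is completed fails the run):
1. the offcut lies in the scrap tray and all figures lie on the floor of the carton, the carton still outside the bay (x of offcut in the frame of scrap between -0.065 and 0.065 m and y of offcut in the frame of scrap between -0.055 and 0.055 m and z of offcut in the frame of scrap between -0.005 and 0.036 m and x of fig1 in the frame of carton between -0.07 and 0.07 m and y of fig1 in the frame of carton between -0.115 and 0.115 m and z of fig1 in the frame of carton between 0.01 and 0.044 m and x of fig2 in the frame of carton between -0.07 and 0.07 m and y of fig2 in the frame of carton between -0.115 and 0.115 m and z of fig2 in the frame of carton between 0.01 and 0.044 m and x of fig3 in the frame of carton between -0.07 and 0.07 m and y of fig3 in the frame of carton between -0.115 and 0.115 m and z of fig3 in the frame of carton between 0.01 and 0.044 m and x of fig4 in the frame of carton between -0.07 and 0.07 m and y of fig4 in the frame of carton between -0.115 and 0.115 m and z of fig4 in the frame of carton between 0.01 and 0.044 m and x of fig5 in the frame of carton between -0.07 and 0.07 m and y of fig5 in the frame of carton between -0.115 and 0.115 m and z of fig5 in the frame of carton between 0.01 and 0.044 m and y of carton in the frame of home above 0.08 m), for 0.2 s.
2. the loaded carton stands fully home in the bay (x of carton in the frame of home between -0.015 and 0.015 m and y of carton in the frame of home between -0.015 and 0.008 m and z of carton in the frame of home between -0.01 and 0.01 m and x of fig1 in the frame of carton between -0.07 and 0.07 m and y of fig1 in the frame of carton between -0.115 and 0.115 m and z of fig1 in the frame of carton between 0.01 and 0.044 m and x of fig2 in the frame of carton between -0.07 and 0.07 m and y of fig2 in the frame of carton between -0.115 and 0.115 m and z of fig2 in the frame of carton between 0.01 and 0.044 m and x of fig3 in the frame of carton between -0.07 and 0.07 m and y of fig3 in the frame of carton between -0.115 and 0.115 m and z of fig3 in the frame of carton between 0.01 and 0.044 m and x of fig4 in the frame of carton between -0.07 and 0.07 m and y of fig4 in the frame of carton between -0.115 and 0.115 m and z of fig4 in the frame of carton between 0.01 and 0.044 m and x of fig5 in the frame of carton between -0.07 and 0.07 m and y of fig5 in the frame of carton between -0.115 and 0.115 m and z of fig5 in the frame of carton between 0.01 and 0.044 m), for 0.2 s.
3. the start button is pressed fully down with the carton home (x of carton in the frame of home between -0.015 and 0.015 m and y of carton in the frame of home between -0.015 and 0.008 m and z of carton in the frame of home between -0.01 and 0.01 m and value of joint start above 0.0052 m), for 0.05 s.
At the end, for the whole second after the job is handed in: The carton stands on the rollers within 8 mm of the stop; every figure present lies on its floor (figure centre within the walls and less than 44 mm above the carton's underside, so not on top of another); the offcut lies inside the scrap tray; the button is up again; all at rest (all of step 2 and x of offcut in the frame of scrap between -0.065 and 0.065 m and y of offcut in the frame of scrap between -0.055 and 0.055 m and z of offcut in the frame of scrap between -0.005 and 0.036 m and linear speed of each of fig1, fig2, fig3, fig4, fig5, carton, offcut below 0.03 m/s and value of joint start below 0.001 m); the robot touches nothing.
It fails at once if the start button was pressed (over 3 mm) while the carton was not home (value of joint start above 0.003 m and not ((x of carton in the frame of home between -0.015 and 0.015 m and y of carton in the frame of home between -0.015 and 0.008 m and z of carton in the frame of home between -0.01 and 0.01 m))).
It fails at once if the carton was lifted more than 25 mm off the rollers (z of carton in the frame of home above 0.025 m).
It fails at once if a bystander was moved more than 3 cm (distance of any of jar, taperoll, hammer from where it was at the start of the episode above 0.03 m).
Of fig1, fig2, fig3, fig4, fig5 only 3 to 5 are there at a start; the rules pass over those that are not, and their reading is None.
At some moment in a run one of fig1, fig2, fig3, fig4, fig5, offcut may be knocked a few centimetres aside while the robot is not near it.
Once in a run the grip may slacken for a moment while it holds something.
It also fails if it takes over 210 s, if anything falls off the work surface, if the arm or the gripper's body presses on something with over 40 N, if the wrist force passes 120 N, or if a joint passes its speed limit or range.

### The arm

A 6-joint arm with a two-finger parallel gripper is mounted at the origin on the work surface. World frame = base frame: x ahead of the robot, y to its left, z up, the work surface at z = 0. Lengths are in m, angles in rad, forces in N, time in s.
With the tool pointing down it reaches from about 0.425 to 0.95 m from the base axis. Payload 3.5 kg.
Tool frame: the origin (TCP) lies between the finger pads; the fingertips stand 14 mm ahead of it and the grasp point (between the pads) lies 5 mm behind it; z points along the fingers, y is the line along which they close (so a half turn about z gives the same grasp; the last joint's range is limited). The gripper opens to 85 mm and grips with 20 to 120 N. Pads are 22 mm wide; open, the fingers measure 114 mm over their backs; the gripper's body (76 mm by 85 mm) begins 54 mm behind the grasp point. The pads swing forward as they close: fully open they stand 13 mm farther back than shut.
Start: joints at [-1.283, 0.286, 1.577, -0, 1.279, -0.15], TCP at [0.286, -0.611, 0.208] pointing down, gripper open.
Joint ranges: [-2.77, 2.77], [-0.9, 2.22], [0.21, 2.48], [-1.53, 4.67], [0.24, 2.81], [-2.84, 2.84]. Speed limits (rad/s): [2.79, 2.79, 3.14, 3.14, 3.14, 3.14].

### API

Orientations are given as a unit quaternion [x, y, z, w].
In Python, from station import robot gives the robot as it stands.
- The arm moves only by the tool send_rows, never from a script. Its argument "commands" is a list of rows, each a list of 4 numbers: the shift along the tool's x, y, z in units of 3 cm (1.0 is 3 cm), then the turn about the tool's z in units of 4 degrees (1.0 is 4 degrees). In form: [[x, y, z, twist], ...]. A call has 1 to 10 rows; each row shifts and turns the commanded pose from where the row before left it, along the tool's axes as they then stand; what a row does not reach is not made up. A row lasts 1/10 s, in which the tool goes at most 50 mm and 8.59 degrees, less where a joint would pass 70% of its speed; a pose out of reach is approached as far as the arm can. A call with a number of a shift or a turn outside -1 to 1 is refused whole. A call with a gripper value outside its range is refused whole. "hand" is the closure, from -1 (fully open) to 1 (shut), set as the call begins (left out, the last holds). The fingers move at their own pace and stop on an object; the grip force is fixed at half the most. Time passes only in rows, so rows that do not move let the fingers close. It gives the time, the measured TCP pose, the force, the opening and the grip force at its end, in the units of the state.
- robot.get_state(): the state, without advancing time (a new reading comes with each control period).
- robot.snapshot(name): name is "scene" or "top"; returns (picture, depth): 400x640x3 uint8, blue, green, red; 400x640 float32, m along the optical axis (not along the pixel's ray), 0 where there is no reading.
- robot.calibration(name): a dict with "vfov" (degrees; the focal length in pixels is half the picture's height over the tangent of half this angle, whatever the lens; pixels are square), "cx", "cy" (the principal point, pixels), "extrinsics" (4x4, takes a point from camera to world coordinates). Camera axes: x right, y down, z forward; pixel columns grow to the right and rows downward; lengths in m; the calibration is good to about 2 mm. A picture is of the moment at which its call begins. calibration takes no time and is no camera call.
- robot.sign_off(): hands the job in; it is judged then, once.
Trained networks look in the newest picture that a camera, given by its name, has taken for a name from the list of things; names that differ only in an ending like _2 or _b are one class to them, and where a whole thing is asked for, a point or a joint stands for the part that bears it (a point fixed in the world has none). Each returns a list of dicts, best first, with "score" (0 to 1); they miss things now and then, are a little off and sometimes report something else, mostly with a low value. They report only what shows in the picture. A call takes as long as a camera call.
- robot.look_for(camera, target): "rect" ([left, top, right, bottom] in pixels, round what is visible of it).
- robot.regions_of(camera, target): "pixels" (400x640 bool, what is visible of it) and "rect" ([left, top, right, bottom] in pixels, round what is visible of it).
- robot.landmark_of(camera, target): "location" ([row, column] in pixels: a listed point, or the origin of a listed thing).
The state is a dict: "time": time; "joint_positions": joint angles; "dq": joint speeds; "tau": joint torques, N m; "tool_pos": TCP position; "ee_rot": TCP orientation; "contact_force": force on the tool from outside, world axes, zero at the start; "wrist_torque": the same for the moment, N m; "opening": finger opening in m; "gripper_force": force on a finger pad.
Only numpy, scipy, OpenCV 4.12 (cv2) and the standard library are available. Lean on these libraries where they do the work, as an engineer would, in place of code of your own. Each camera call takes 0.05 s, during which the arm holds its last target. There are 200 camera calls.

## Working session

There is one attempt and no reset: what is moved stays moved. The work goes in short steps, Python scripts to look and compute and a tool call to move; the robot and the scene stay as the last step left them, time stands still between calls to the robot, and variables do not carry over. Pictures are saved under pics/ and viewed, at most 14 in all, crops included, and the job is handed in when it is done.

Besides the shell and the picture viewer there is one more tool, called after "Request:" by a JSON object that holds its "fn" and its "kwargs". send_rows: Moves the arm, as the interface text tells. Shifts and turns lie within -1 to 1; 1 stands for 3 cm of shift or 4 degrees of turn. Its arguments: {"type":"object","properties":{"commands":{"type":"array"},"hand":{"type":"number"}},"required":["commands"]}

```bash
mkdir -p pics; ls; cat > h.py <<'E'
import numpy as np, cv2
from station import robot
from scipy.spatial.transform import Rotation as R
def cloud(name, depth):
    c=robot.calibration(name); h,w=depth.shape
    f=h/2/np.tan(np.radians(c["vfov"])/2)
    v,u=np.mgrid[:h,:w]
    P=np.stack([(u-c["cx"])*depth/f,(v-c["cy"])*depth/f,depth,np.ones_like(depth)],-1)@np.array(c["extrinsics"]).T
    return P[...,:3]
E
python3 - <<'E'
from h import *
for n in("scene","top"):
    p,d=robot.snapshot(n); cv2.imwrite(f"pics/{n}0.png",p); np.save(f"/tmp/{n}0.npy",d)
    W=cloud(n,d)
    c=robot.calibration(n); print(n,c["vfov"],np.round(c["extrinsics"],3).tolist())
    for t in ["fig1","offcut","scrap","carton","start_top","jar","taperoll","hammer","track"]:
        for r in robot.regions_of(n,t):
            m=r["pixels"]&(d>0)
            if m.sum()<5: continue
            q=W[m]; zt=np.percentile(q[:,2],95); tp=q[q[:,2]>zt-.008]
            print(t,round(r["score"],2),np.round(r["rect"]).tolist(),"med",np.round(np.median(q,0),3),"topc",np.round(tp.mean(0),3),"lo",np.round(np.percentile(q,3,0),3),"hi",np.round(np.percentile(q,97,0),3))
s=robot.get_state();print(s["time"],s["tool_pos"],s["ee_rot"],s["contact_force"],s["opening"])
E
```

```text
pics
scene 46.49728233727617 [[0.426, 0.737, -0.524, 1.211], [0.905, -0.344, 0.251, -0.318], [0.005, -0.581, -0.814, 1.163], [0.0, 0.0, 0.0, 1.0]]
fig1 0.75 [253.0, 192.0, 270.0, 215.0] med [ 0.446 -0.145  0.057] topc [ 0.433 -0.144  0.063] lo [ 0.414 -0.163  0.006] hi [ 0.452 -0.125  0.066]
fig1 0.74 [313.0, 172.0, 334.0, 196.0] med [0.451 0.05  0.055] topc [0.441 0.054 0.063] lo [0.42  0.034 0.005] hi [0.462 0.075 0.066]
fig1 0.72 [217.0, 193.0, 236.0, 216.0] med [ 0.41  -0.241  0.058] topc [ 0.394 -0.24   0.063] lo [ 0.372 -0.26   0.005] hi [ 0.416 -0.221  0.067]
fig1 0.47 [283.0, 186.0, 295.0, 205.0] med [ 0.438 -0.056  0.045] topc [ 0.43  -0.054  0.055] lo [ 0.402 -0.071  0.003] hi [ 0.447 -0.04   0.058]
offcut 0.97 [288.0, 226.0, 317.0, 258.0] med [ 0.622 -0.093  0.072] topc [ 0.619 -0.091  0.073] lo [ 0.599 -0.137  0.054] hi [ 0.642 -0.045  0.077]
scrap 0.66 [389.0, 134.0, 447.0, 181.0] med [0.455 0.387 0.009] topc [0.457 0.381 0.034] lo [0.389 0.323 0.001] hi [0.528 0.441 0.037]
carton 0.87 [322.0, 174.0, 422.0, 251.0] med [0.609 0.12  0.058] topc [0.619 0.115 0.094] lo [ 0.5
[... 3116 characters left out ...]
 -0.416  0.023] topc [ 0.666 -0.418  0.025] lo [ 0.573 -0.531 -0.   ] hi [ 0.75  -0.326  0.029]
hammer 0.74 [419.0, 137.0, 490.0, 200.0] med [ 0.666 -0.415  0.023] topc [ 0.667 -0.417  0.025] lo [ 0.573 -0.531  0.013] hi [ 0.751 -0.326  0.029]
track 0.75 [245.0, 146.0, 410.0, 218.0] med [ 0.594 -0.117  0.049] topc [ 0.61  -0.149  0.085] lo [ 0.51  -0.255 -0.   ] hi [0.702 0.254 0.089]
track 0.19 [304.0, 222.0, 319.0, 238.0] med [0.437 0.051 0.061] topc [0.437 0.053 0.062] lo [0.416 0.032 0.013] hi [0.456 0.073 0.066]
1.0 [ 0.28618762 -0.61132745  0.20844323] [ 9.76141264e-01  2.17136439e-01 -8.23050703e-06  1.47282305e-05] [-8.33590703e-04  7.43279230e-01 -1.53333783e+00] 0.08562086987101138
```

```bash
python3 - <<'E'
from h import *
p=cv2.imread("pics/top0.png"); cv2.imwrite("pics/top0c.png",cv2.resize(p[110:300,140:540],None,fx=2,fy=2,interpolation=cv2.INTER_CUBIC))
q=cv2.imread("pics/scene0.png"); cv2.imwrite("pics/scene0c.png",cv2.resize(q[110:330,140:540],None,fx=2,fy=2,interpolation=cv2.INTER_CUBIC))
# top faces' poses: points by colour & height from both clouds
for n in("scene","top"):
    im=cv2.imread(f"pics/{n}0.png"); d=np.load(f"/tmp/{n}0.npy"); W=cloud(n,d)
    hi=(W[...,2]>.059)&(W[...,2]<.068)&(d>0)
    for nm,c in dict(A=(.43,-.143),B=(.392,-.24),C=(.438,.053)).items():
        m=hi&(np.hypot(W[...,0]-c[0],W[...,1]-c[1])<.036)
        r=cv2.minAreaRect((W[m][:,:2]*1000).astype(np.float32)); print(n,nm,m.sum(),np.round(r[0]),np.round(r[1]),round(r[2],1))
    m=(W[...,2]>.067)&(W[...,2]<.08)&(np.hypot(W[...,0]-.616,W[...,1]+.092)<.06)&(abs(W[...,0]-.616)<.05)
    r=cv2.minAreaRect((W[m][:,:2]*1000).astype(np.float32)); print(n,"off",m.sum(),np.round(r[0]),np.round(r[1]),round(r[2],1))
    m=(W[...,2]>.088)&(W[...,2]<.1)&(W[...,1]>-.03)&(W[...,1]<.3)&(W[...,0]>.5)&(W[...,0]<.75)
    r=cv2.minAreaRect((W[m][:,:2]*1000).astype(np.float32)); print(n,"carton",m.sum(),np.round(r[0]),np.round(r[1]),round(r[2],1))
    m=(W[...,2]>.078)&(W[...,2]<.094)&(W[...,1]<-.02)&(W[...,1]>-.35)&(W[...,0]>.5)&(W[...,0]<.75)
    r=cv2.minAreaRect((W[m][:,:2]*1000).astype(np.float32)); print(n,"bay",m.sum(),np.round(r[0]),np.round(r[1]),round(r[2],1))
    m=(W[...,2]>.028)&(W[...,2]<.04)&(W[...,1]<.48)&(W[...,1]>.3)&(W[...,0]>.35)&(W[...,0]<.55)
    r=cv2.minAreaRect((W[m][:,:2]*1000).astype(np.float32)); print(n,"scrap",m.sum(),np.round(r[0]),np.round(r[1]),round(r[2],1))
E
```

```text
scene A 174 [ 430. -142.] [42. 45.] 88.2
scene B 167 [ 392. -240.] [42. 45.] 87.6
scene C 151 [441.  55.] [42. 43.] 88.7
scene off 328 [618. -89.] [ 28. 101.] 17.9
scene carton 701 [620. 110.] [259. 173.] 89.3
scene bay 1188 [ 614. -140.] [191. 239.] 0.0
scene scrap 328 [457. 384.] [124. 146.] 87.7
top A 152 [ 428. -143.] [39. 40.] 1.2
top B 148 [ 391. -241.] [42. 42.] 86.4
top C 142 [437.  54.] [40. 40.] 1.1
top off 231 [616. -91.] [ 27. 100.] 17.0
top carton 427 [605. 105.] [169. 262.] 0.2
top bay 834 [ 612. -140.] [187. 241.] 0.1
top scrap 252 [454. 381.] [122. 140.] 89.8
```

View pics/top0c.png

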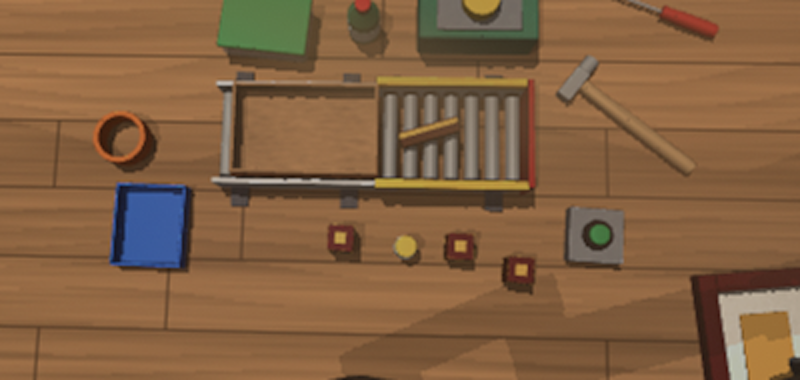

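View pics/scene0c.png

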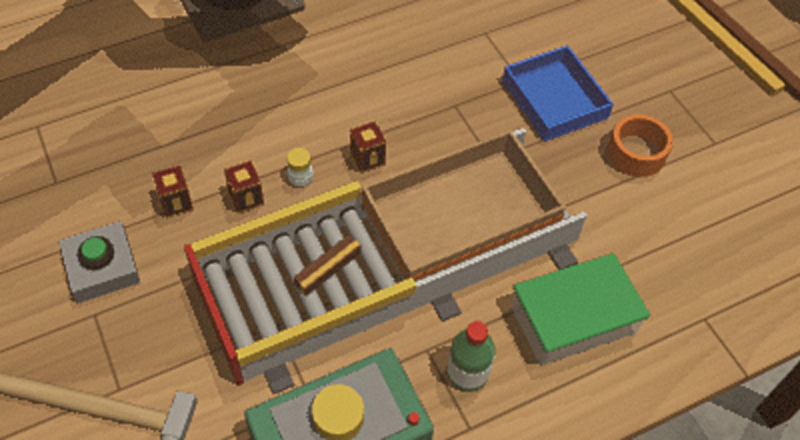

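The top crop shows three figures at about (340,238), (460,247) and (520,271). The jar is at (405,246), the offcut at (430,130), and the carton spans 232–378. The scene crop agrees. I'll turn the tool to the offcut's angle and move above it.

Request:
{"fn": "send_rows", "kwargs": {"commands": [[0,0,0,-1],[0,0,0,-1],[0,0,0,-1],[0,0,0,-1],[0,0,0,-1],[0,0,0,-1],[0,0,0,-1],[0,0,0,-1],[0,0,0,-1],[0,0,0,-1]], "hand": -0.4}}

```text
time: 2.0
tool_pos: [0.2862, -0.6113, 0.2084]
ee_rot: [0.842, 0.539, -0.0, -0.0]
contact_force: [-0.0, 0.1, -0.2]
opening: 0.0597
gripper_force: 0.0
```

Request:
{"fn": "send_rows", "kwargs": {"commands": [[0,0,0,-1],[0,0,0,-1],[0,0,0,-1],[0,0,0,-1],[0,0,0,-1],[0,0,0,-1],[0,0,0,-1],[0,0,0,-1],[0,0,0,-1],[0,0,0,-1]]}}

```text
time: 3.0
tool_pos: [0.2862, -0.6113, 0.2084]
ee_rot: [0.607, 0.795, 0.0, -0.0]
contact_force: [0.6, 0.8, 0.1]
opening: 0.0596
gripper_force: 0.0
```

Request:
{"fn": "send_rows", "kwargs": {"commands": [[0,0,0,-0.6],[0.82,0.98,0,0],[0.82,0.98,0,0],[0.82,0.98,0,0],[0.82,0.98,0,0],[0.82,0.98,0,0],[0.82,0.98,0,0],[0.82,0.98,0,0],[0.82,0.98,0,0],[0.82,0.98,0,0]]}}

```text
time: 4.0
tool_pos: [0.4727, -0.3193, 0.2087]
ee_rot: [0.591, 0.806, -0.0, 0.0]
contact_force: [-1.0, 0.1, 0.2]
opening: 0.0598
gripper_force: 0.0
```

Request:
{"fn": "send_rows", "kwargs": {"commands": [[0.82,0.98,0,0],[0.82,0.98,0,0],[0.82,0.98,0,0],[0.82,0.98,0,0],[0.82,0.98,0,0],[0.82,0.98,0,0],[0.82,0.98,0,0],[0,0,0,0],[0,0,0,0]]}}

```text
time: 4.9
tool_pos: [0.6167, -0.0939, 0.2083]
ee_rot: [0.591, 0.807, -0.0, -0.0]
contact_force: [0.6, -0.7, -0.4]
opening: 0.0594
gripper_force: 0.0
```

Request:
{"fn": "send_rows", "kwargs": {"commands": [[0.1,0,0.9,0],[0,0,0.9,0],[0,0,0.9,0],[0,0,0.9,0],[0,0,0.6,0],[0,0,0.5,0],[0,0,0,0]]}}

```text
time: 5.6
tool_pos: [0.6136, -0.0923, 0.0649]
ee_rot: [0.592, 0.806, -0.001, -0.002]
contact_force: [-0.5, -0.7, -0.4]
opening: 0.0599
gripper_force: 0.0
```

Request:
{"fn": "send_rows", "kwargs": {"commands": [[0,0,0,0],[0,0,0,0],[0,0,0,0],[0,0,0,0],[0,0,0,0],[0,0,0,0]], "hand": 1}}

```text
time: 6.2
tool_pos: [0.6158, -0.0917, 0.0677]
ee_rot: [0.591, 0.806, 0.0, 0.0]
contact_force: [0.2, -0.4, 0.7]
opening: 0.0004
gripper_force: 0.0
```

Request:
{"fn": "send_rows", "kwargs": {"commands": [[0,0,-1,0],[0,0,-1,0],[0,0,-1,0],[0,0,-1,0],[0,0,-1,0]], "hand": -0.4}}

```text
time: 6.7
tool_pos: [0.6155, -0.0916, 0.2186]
ee_rot: [0.591, 0.806, -0.0, -0.0]
contact_force: [0.6, -0.4, -0.5]
opening: 0.0596
gripper_force: 0.0
```

```bash
cat >> h.py <<'E'
def tops(n,t,zr):
    p,d=robot.snapshot(n); W=cloud(n,d)
    for r in robot.regions_of(n,t):
        m=r["pixels"]&(d>0)&(W[...,2]>zr[0])&(W[...,2]<zr[1])
        if m.sum()<15: continue
        q=(W[m][:,:2]*1000).astype(np.float32); b=cv2.minAreaRect(q)
        print(n,t,round(r["score"],2),m.sum(),"mid",np.round((np.percentile(q,2,0)+np.percentile(q,98,0))/2),"z",round(float(np.median(W[m][:,2])),3),"rect",np.round(b[0]),np.round(b[1]),round(b[2],1))
    return p,d
E
python3 - <<'E'
from h import *
for n in("scene","top"):
    p,d=tops(n,"offcut",(.0,.12)); cv2.imwrite(f"pics/{n}1.png",p)
q=cv2.imread("pics/scene1.png"); cv2.imwrite("pics/scene1c.png",cv2.resize(q[130:330,170:470],None,fx=2.6,fy=2.6,interpolation=cv2.INTER_CUBIC))
E
```

```text
scene offcut 0.88 380 mid [621. -91.] z 0.072 rect [620. -90.] [ 30. 101.] 15.4
```

View pics/scene1c.png

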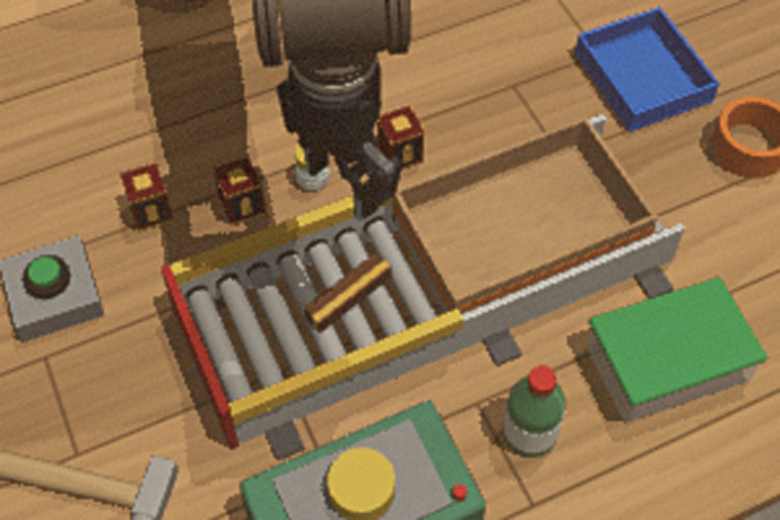

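The offcut is still lying in the bay at crop (348,291), so the grip closed without holding it. I'll go about 5 mm lower.

Request:
{"fn": "send_rows", "kwargs": {"commands": [[0,0.09,0.9,0],[0,0,0.9,0],[0,0,0.9,0],[0,0,0.9,0],[0,0,0.8,0],[0,0,0.5,0],[0,0,0.3,0],[0,0,0,0],[0,0,0,0]]}}

```text
time: 7.8
tool_pos: [0.6189, -0.0911, 0.0622]
ee_rot: [0.591, 0.806, 0.0, 0.001]
contact_force: [0.8, 0.5, 0.2]
opening: 0.0597
gripper_force: 0.0
```

Request:
{"fn": "send_rows", "kwargs": {"commands": [[0,0,0,0],[0,0,0,0],[0,0,0,0]], "hand": 0.3}}

```text
time: 8.1
tool_pos: [0.6189, -0.0911, 0.0625]
ee_rot: [0.591, 0.806, 0.0, 0.001]
contact_force: [0.3, -0.6, -0.5]
opening: 0.0301
gripper_force: 0.0
```

Request:
{"fn": "send_rows", "kwargs": {"commands": [[0,0,0,0],[0,0,0,0],[0,0,0,0]], "hand": 1}}

```text
time: 8.4
tool_pos: [0.6183, -0.0909, 0.0615]
ee_rot: [0.591, 0.806, -0.0, 0.0]
contact_force: [-0.4, 0.1, -0.6]
opening: -0.0
gripper_force: 0.0
```

```bash
python3 - <<'E'
from h import *
p,d=robot.snapshot("scene"); cv2.imwrite("pics/scene2c.png",cv2.resize(p[190:290,240:360],None,fx=6,fy=6,interpolation=cv2.INTER_CUBIC))
c=robot.calibration("scene"); f=200/np.tan(np.radians(c["vfov"])/2)
E=np.linalg.inv(np.array(c["extrinsics"]))
for P in([.6183,-.0909,.0475],[.618,-.09,.072],[.6,-.138,.05],[.63,-.138,.072]):
    q=E@np.r_[P,1]; print(c["cx"]+f*q[0]/q[2],c["cy"]+f*q[1]/q[2])
E
```

```text
303.2780582963344 245.1034206512282
303.2807510175417 240.3831098575463
284.7589466479854 245.72203532640648
288.5824583656562 250.56862350830394
```

View pics/scene2c.png

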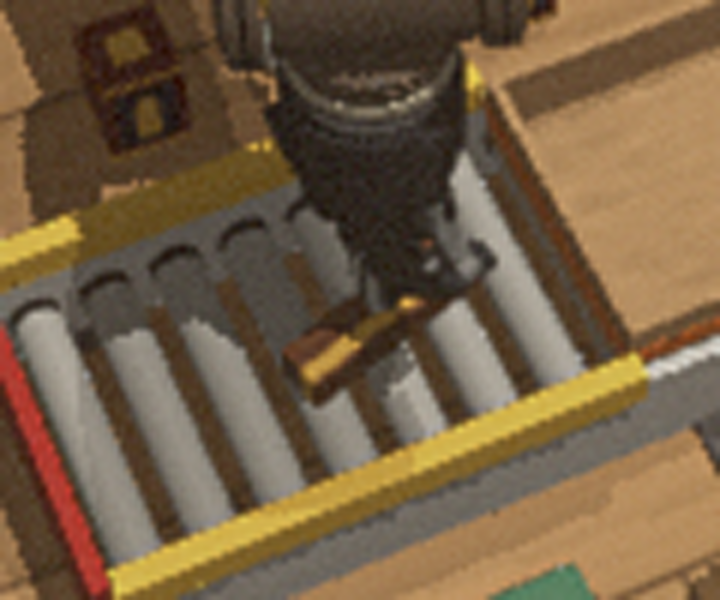

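```bash
python3 - <<'E'
from h import *
for n in("scene","top"):
    p,d=tops(n,"offcut",(.0,.12)); W=cloud(n,d)
    m=(abs(W[...,0]-.6183)<.05)&(abs(W[...,1]+.0909)<.07)&(W[...,2]>.055)&(W[...,2]<.13)
    q=W[m]; col=p[m]
    e1=np.array([.953,.3]); e2=np.array([-.3,.953])
    a=(q[:,:2]-[.6183,-.0909])@np.c_[e1,e2]
    for z0 in(.055,.065,.075,.085,.1,.115):
        s=(q[:,2]>=z0)&(q[:,2]<z0+.01)
        if s.sum(): print(n,z0,s.sum(),"closeaxis",np.round(np.percentile(a[s,0]*1000,[2,50,98])),"along",np.round(np.percentile(a[s,1]*1000,[2,50,98])),np.median(col[s],0))
print(robot.get_state()["opening"])
E
```

```text
scene offcut 0.69 241 mid [ 628. -104.] z 0.071 rect [ 622. -104.] [28. 71.] 17.5
scene 0.055 50 closeaxis [-44.  12.  37.] along [-49. -16.  57.] [32. 46. 65.]
scene 0.065 174 closeaxis [-12.   4.  13.] along [-49. -22.  16.] [35.  57.5 86. ]
scene 0.075 21 closeaxis [-10.   4.  12.] along [-47. -28.  -3.] [45. 71. 98.]
scene 0.085 9 closeaxis [-6.  7. 14.] along [-11.  -8.  -2.] [56. 71. 79.]
scene 0.1 15 closeaxis [-12.   8.  16.] along [-12.  -7.  -5.] [44. 50. 55.]
scene 0.115 11 closeaxis [-6.  0. 14.] along [-11. -10.  -7.] [49. 52. 59.]
top offcut 0.73 382 mid [601. 436.] z 0.04 rect [603. 436.] [88. 88.] 36.9
0.00013071961341340016
```

Request:
{"fn": "send_rows", "kwargs": {"commands": [[0,0,-0.5,0],[0,0,-0.5,0],[0,0,-0.5,0],[0,0,-0.5,0],[0,0,0,0]]}}

```text
time: 9.15
tool_pos: [0.6206, -0.0916, 0.1259]
ee_rot: [0.591, 0.806, 0.001, 0.003]
contact_force: [-0.2, 0.1, 0.8]
opening: -0.0002
gripper_force: 0.0
```

```bash
python3 - <<'E'
from h import *
p,d=tops("scene","offcut",(.0,.2)); cv2.imwrite("pics/scene3c.png",cv2.resize(p[180:290,230:370],None,fx=5,fy=5,interpolation=cv2.INTER_CUBIC))
E
```

```text
scene offcut 0.87 356 mid [620. -91.] z 0.072 rect [619. -91.] [27. 98.] 18.0
scene offcut 0.24 1588 mid [458. 382.] z 0.009 rect [449. 385.] [140. 175.] 79.4
```

View pics/scene3c.png

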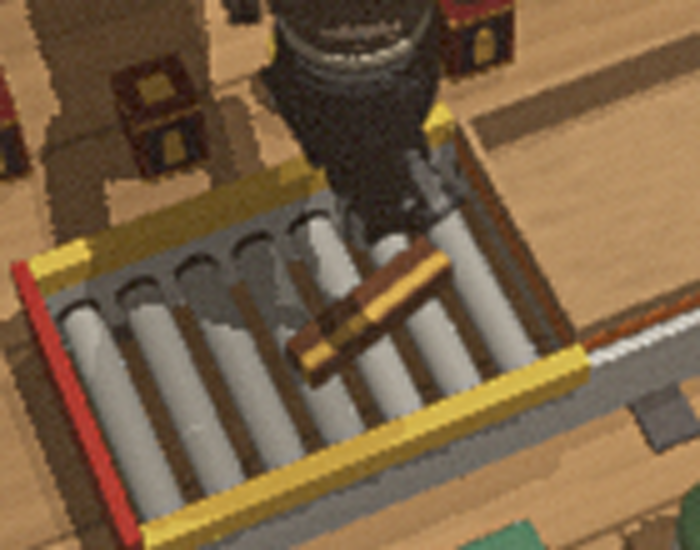

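```bash
python3 - <<'E'
from h import *
s=robot.get_state(); t=s["tool_pos"]; print(t,s["opening"])
Rm=R.from_quat(s["ee_rot"]).as_matrix()
for n in("scene","top"):
    p,d=robot.snapshot(n); W=cloud(n,d)
    m=(np.linalg.norm(W-t,axis=-1)<.12)&(W[...,2]>.085)
    a=(W[m]-t)@Rm*1000
    for lo in range(-100,40,10):
        k=(a[:,2]>=lo)&(a[:,2]<lo+10)
        if k.sum()>2: print(n,"toolz",lo,k.sum(),"x",np.round(np.percentile(a[k,0],[2,50,98])),"y",np.round(np.percentile(a[k,1],[2,50,98])))
E
```

```text
[ 0.6186365  -0.0910092   0.12241604] -0.00029334045161502864
scene toolz -100 51 x [-17. -13.  -6.] y [-49.  12.  52.]
scene toolz -90 36 x [-14. -11.   5.] y [-41.  18.  39.]
scene toolz -80 48 x [-13. -11.   7.] y [-32.  15.  34.]
scene toolz -70 15 x [-12. -11.  -6.] y [-11.   1.  15.]
scene toolz -60 13 x [-11. -10.  -5.] y [-3.  9. 15.]
scene toolz -50 16 x [-11.  -8.  -2.] y [-10.   7.  16.]
scene toolz -40 16 x [-11.  -8.   1.] y [-3.  8. 15.]
scene toolz -30 4 x [-10.  -8.  -4.] y [-1.  7.  8.]
scene toolz 20 99 x [ 64.  84. 107.] y [-39.  33.  94.]
scene toolz 30 209 x [-97.   1. 100.] y [-104.   68.  101.]
top toolz 20 47 x [ 63.  85. 103.] y [-24.  26.  94.]
top toolz 30 25 x [-40.  39.  90.] y [-110.   43.  101.]
```

The image and depth both show the fingertips about 35 mm higher than the reported TCP implies. The fingers have been closing above the offcut. I'll open and descend in small steps, watching the force.

Request:
{"fn": "send_rows", "kwargs": {"commands": [[0,0,0,0],[0,0,0.5,0],[0,0,0.5,0],[0,0,0.5,0],[0,0,0.5,0],[0,0,0.2,0],[0,0,0,0],[0,0,0,0]], "hand": -0.4}}

```text
time: 10.15
tool_pos: [0.6186, -0.091, 0.0556]
ee_rot: [0.591, 0.806, 0.0, 0.0]
contact_force: [1.2, 0.4, 0.5]
opening: 0.0597
gripper_force: 0.0
```

Request:
{"fn": "send_rows", "kwargs": {"commands": [[0,0,0.1,0],[0,0,0.1,0],[0,0,0,0]]}}

```text
time: 10.45
tool_pos: [0.6182, -0.0909, 0.0493]
ee_rot: [0.591, 0.806, -0.0, -0.0]
contact_force: [1.0, 0.0, -0.3]
opening: 0.0599
gripper_force: 0.0
```

```bash
python3 - <<'E'
from h import *
s=robot.get_state(); t=s["tool_pos"]; print(t,s["opening"],s["contact_force"])
Rm=R.from_quat(s["ee_rot"]).as_matrix()
p,d=robot.snapshot("scene"); W=cloud("scene",d)
m=(np.linalg.norm(W-t,axis=-1)<.14)&(W[...,2]>.05)
a=(W[m]-t)@Rm*1000
for lo in range(-100,10,10):
    k=(a[:,2]>=lo)&(a[:,2]<lo+10)
    if k.sum()>2: print("toolz",lo,k.sum(),"x",np.round(np.percentile(a[k,0],[2,50,98])),"y",np.round(np.percentile(a[k,1],[2,50,98])))
cv2.imwrite("pics/scene4c.png",cv2.resize(p[180:290,230:370],None,fx=5,fy=5,interpolation=cv2.INTER_CUBIC))
E
```

```text
[ 0.61817833 -0.09086422  0.04932798] 0.05986479684643754 [ 1.00327386  0.032462   -0.31524744]
toolz -100 62 x [-17.  -9.   8.] y [-58.  33.  66.]
toolz -90 42 x [-14. -10.   9.] y [-58.  41.  63.]
toolz -80 32 x [-12.  -8.   9.] y [-51.  39.  62.]
toolz -70 16 x [-11.  -8.   1.] y [-34. -29.  44.]
toolz -60 24 x [-11.  -6.  95.] y [-32.  32.  64.]
toolz -50 182 x [-10.  80. 123.] y [-44.  27. 100.]
toolz -40 679 x [-121.  -18.  112.] y [-114.   61.  105.]
toolz -30 461 x [-110.  -15.  117.] y [-109.    6.  106.]
toolz -20 296 x [-115.   -6.  132.] y [-109.   19.  110.]
toolz -10 1017 x [-121.   15.  135.] y [-106.    5.   79.]
```

View pics/scene4c.png

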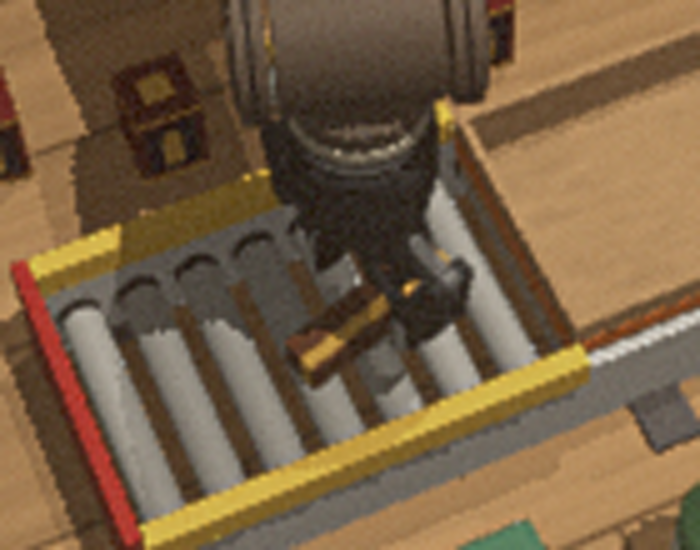

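Request:
{"fn": "send_rows", "kwargs": {"commands": [[0,0,0.1,0],[0,0,0.1,0],[0,0,0,0]]}}

```text
time: 10.8
tool_pos: [0.6178, -0.0907, 0.0427]
ee_rot: [0.591, 0.806, -0.0, -0.001]
contact_force: [0.8, 0.7, 0.0]
opening: 0.0594
gripper_force: 0.0
```

Request:
{"fn": "send_rows", "kwargs": {"commands": [[0,0,0.1,0],[0,0,0.1,0],[0,0,0,0]]}}

```text
time: 11.1
tool_pos: [0.6178, -0.0908, 0.0367]
ee_rot: [0.591, 0.806, -0.0, -0.001]
contact_force: [-0.4, -0.6, 0.1]
opening: 0.0598
gripper_force: 0.0
```

Request:
{"fn": "send_rows", "kwargs": {"commands": [[0,0,0.1,0],[0,0,0,0]]}}

```text
time: 11.3
tool_pos: [0.618, -0.0908, 0.0339]
ee_rot: [0.591, 0.806, -0.0, -0.0]
contact_force: [0.2, -1.0, -0.5]
opening: 0.06
gripper_force: 0.0
```

Request:
{"fn": "send_rows", "kwargs": {"commands": [[0,0,0,0],[0,0,0,0],[0,0,0,0],[0,0,0,0],[0,0,0,0]], "hand": 1}}

```text
time: 11.8
tool_pos: [0.6186, -0.091, 0.0348]
ee_rot: [0.591, 0.806, 0.0, 0.0]
contact_force: [0.8, -0.3, 1.6]
opening: 0.0246
gripper_force: 59.2
```

Request:
{"fn": "send_rows", "kwargs": {"commands": [[0,0,-0.4,0],[0,0,-0.8,0],[0,0,-0.8,0],[0,0,-0.8,0],[0,0,-0.8,0],[0,0,-0.8,0],[0,0,0,-0.1]]}}

```text
time: 12.5
tool_pos: [0.6207, -0.0916, 0.1717]
ee_rot: [0.588, 0.809, 0.001, 0.004]
contact_force: [-0.0, -0.1, -0.3]
opening: 0.0246
gripper_force: 59.0
```

Request:
{"fn": "send_rows", "kwargs": {"commands": [[0,0,0,-1],[0,0,0,-1],[0,0,0,-1],[0,0,0,-1],[0,0,0,-1],[0,0,0,-1],[0,0,0,-1],[0,0,0,-1],[0,0,0,-1]]}}

```text
time: 13.4
tool_pos: [0.6173, -0.0906, 0.1647]
ee_rot: [0.308, 0.951, 0.0, -0.001]
contact_force: [-0.5, 0.3, -0.5]
opening: 0.025
gripper_force: 39.1
```

Request:
{"fn": "send_rows", "kwargs": {"commands": [[0,0,0,-1],[0,0,0,-1],[0,0,0,-1],[0,0,0,-1],[0,0,0,-1],[0,0,0,-1],[0,0,0,-1],[0,0,0,-1],[0,0,0,-1]]}}

```text
time: 14.3
tool_pos: [0.6173, -0.0906, 0.1647]
ee_rot: [-0.001, 1.0, 0.0, -0.001]
contact_force: [0.8, 0.2, -1.1]
opening: 0.0244
gripper_force: 64.9
```

Request:
{"fn": "send_rows", "kwargs": {"commands": [[0.32,0.93,0,0],[0.32,0.93,0,0],[0.32,0.93,0,0],[0.32,0.93,0,0],[0.32,0.93,0,0],[0.32,0.93,0,0],[0.32,0.93,0,0],[0.32,0.93,0,0],[0.32,0.93,0,0]]}}

```text
time: 15.2
tool_pos: [0.5309, 0.1613, 0.1649]
ee_rot: [0.001, 1.0, -0.0, -0.001]
contact_force: [0.4, 0.8, -1.3]
opening: 0.0246
gripper_force: 64.9
```

Request:
{"fn": "send_rows", "kwargs": {"commands": [[0.32,0.93,0,0],[0.32,0.93,0,0],[0.32,0.93,0,0],[0.32,0.93,0,0],[0.32,0.93,0,0],[0.32,0.93,0,0],[0.32,0.93,0,0],[0.32,0.93,0,0],[0,0,0,0],[0,0,0,0]]}}

```text
time: 16.2
tool_pos: [0.4551, 0.3836, 0.165]
ee_rot: [0.0, 1.0, -0.001, -0.001]
contact_force: [0.3, 0.2, 0.1]
opening: 0.0244
gripper_force: 64.9
```

Request:
{"fn": "send_rows", "kwargs": {"commands": [[0,0,0.9,0],[0,0,0.9,0],[0,0,0.9,0],[0,0,0.9,0],[0,0,0.9,0],[0,0,0.6,0],[0,0,0.4,0],[0,0,0,0]]}}

```text
time: 17.0
tool_pos: [0.4549, 0.3819, -0.0008]
ee_rot: [0.002, 1.0, -0.001, -0.002]
contact_force: [0.2, 1.0, 0.2]
opening: 0.0239
gripper_force: 64.9
```

Request:
{"fn": "send_rows", "kwargs": {"commands": [[0,0,0,0],[0,0,0,0],[0,0,0,0]], "hand": -0.2}}

```text
time: 17.3
tool_pos: [0.4571, 0.3843, 0.003]
ee_rot: [0.001, 1.0, 0.001, 0.001]
contact_force: [0.0, -0.6, 0.4]
opening: 0.0515
gripper_force: 0.0
```

Request:
{"fn": "send_rows", "kwargs": {"commands": [[0,0,-0.7,0],[0,0,-1,0],[0,0,-1,0],[0,0,-1,0],[0,0,-1,0],[0,0,0,0]]}}

```text
time: 17.9
tool_pos: [0.4593, 0.3859, 0.1493]
ee_rot: [0.001, 1.0, 0.003, 0.005]
contact_force: [0.4, 0.4, 0.1]
opening: 0.0515
gripper_force: 0.0
```

```bash
python3 - <<'E'
from h import *
for n in("scene","top"):
    p,d=tops(n,"offcut",(.0,.12))
    tops(n,"fig1",(.056,.07))
    tops(n,"jar",(.045,.062))
t=robot.get_state()["tool_pos"]; p,d=robot.snapshot("scene"); W=cloud("scene",d)
m=(np.hypot(W[...,0]-t[0],W[...,1]-t[1])<.05)&(W[...,2]>.08); print(t,W[m][:,2].min(),np.percentile(W[m][:,2],[1,5]))
E
```

```text
scene offcut 0.65 289 mid [459. 383.] z 0.026 rect [456. 383.] [106.  30.] 0.4
scene fig1 0.89 183 mid [ 431. -142.] z 0.062 rect [ 430. -142.] [43. 44.] 2.1
scene fig1 0.75 179 mid [ 394. -239.] z 0.063 rect [ 393. -239.] [40. 46.] 87.6
scene fig1 0.59 171 mid [440.  55.] z 0.062 rect [441.  55.] [44. 44.] 89.8
scene jar 0.64 105 mid [429. -53.] z 0.055 rect [429. -54.] [30. 35.] 66.3
scene jar 0.29 2839 mid [605. 123.] z 0.056 rect [616. 116.] [239. 148.] 89.6
top offcut 0.76 223 mid [453. 381.] z 0.026 rect [453. 382.] [27. 96.] 89.8
top fig1 0.75 172 mid [ 391. -242.] z 0.062 rect [ 391. -241.] [39. 44.] 1.2
top fig1 0.69 163 mid [ 428. -143.] z 0.062 rect [ 428. -143.] [39. 40.] 1.4
top fig1 0.52 166 mid [437.  54.] z 0.062 rect [437.  54.] [40. 40.] 1.4
top jar 0.64 90 mid [425. -55.] z 0.054 rect [426. -55.] [32. 33.] 46.4
[0.4558735  0.38360187 0.14186806] 0.16864159233107556 [0.17665498 0.19724252]
```

Request:
{"fn": "send_rows", "kwargs": {"commands": [[0.05,-0.91,0,0],[0.05,-0.91,0,0],[0.05,-0.91,0,0],[0.05,-0.91,0,0],[0.05,-0.91,0,0],[0.05,-0.91,0,0],[0.05,-0.91,0,0],[0.05,-0.91,0,0],[0.05,-0.91,0,0],[0.05,-0.91,0,0]], "hand": -0.45}}

```text
time: 19.55
tool_pos: [0.4404, 0.1097, 0.1426]
ee_rot: [0.001, 1.0, -0.0, 0.0]
contact_force: [0.5, 0.0, -0.5]
opening: 0.0618
gripper_force: 0.0
```

Request:
{"fn": "send_rows", "kwargs": {"commands": [[0.05,-0.91,0,0],[0.05,-0.91,0,0],[0,0,0,0],[0,0,0,0],[0,0,0,0]]}}

```text
time: 20.05
tool_pos: [0.4374, 0.0567, 0.1425]
ee_rot: [0.001, 1.0, 0.0, 0.0]
contact_force: [0.7, -0.1, 0.4]
opening: 0.0619
gripper_force: 0.0
```

Now I'll descend onto figure C, grip it and lift a little.

Request:
{"fn": "send_rows", "kwargs": {"commands": [[0,-0.05,0.9,0],[0,0,0.9,0],[0,0,0.9,0],[0,0,0.9,0],[0,0,0.6,0],[0,0,0.4,0],[0,0,0,0],[0,0,0,0]]}}

```text
time: 20.85
tool_pos: [0.4379, 0.055, 0.0049]
ee_rot: [0.001, 1.0, -0.0, 0.0]
contact_force: [-0.2, -0.2, 0.4]
opening: 0.0618
gripper_force: 0.0
```

Request:
{"fn": "send_rows", "kwargs": {"commands": [[0,0,0,0],[0,0,0,0],[0,0,0,0],[0,0,0,0],[0,0,0,0]], "hand": 1}}

```text
time: 21.35
tool_pos: [0.4389, 0.0546, 0.0059]
ee_rot: [0.001, 1.0, -0.0, 0.002]
contact_force: [-0.2, 1.8, 6.4]
opening: 0.041
gripper_force: 61.4
```

Request:
{"fn": "send_rows", "kwargs": {"commands": [[0,0,-0.4,0],[0,0,-0.8,0],[0,0,-0.9,0],[0,0,-0.9,0],[0,0,-0.9,0],[0,0,-0.8,0],[0,0,0,0],[0,0,0,0]]}}

```text
time: 22.15
tool_pos: [0.437, 0.0547, 0.1452]
ee_rot: [0.001, 1.0, -0.0, 0.0]
contact_force: [-0.6, 0.5, -1.4]
opening: 0.041
gripper_force: 60.9
```

Request:
{"fn": "send_rows", "kwargs": {"commands": [[-0.78,0.68,0,0],[-0.78,0.68,0,0],[-0.78,0.68,0,0],[-0.78,0.68,0,0],[-0.78,0.68,0,0],[-0.78,0.68,0,0],[0,0,0,0],[0,0,0,0],[0,0,0,0]]}}

```text
time: 23.05
tool_pos: [0.5764, 0.1762, 0.1435]
ee_rot: [0.001, 1.0, -0.0, -0.002]
contact_force: [-0.3, -0.3, -1.8]
opening: 0.0413
gripper_force: 61.1
```

```bash
python3 - <<'E'
from h import *
p,d=robot.snapshot("scene"); W=cloud("scene",d); t=robot.get_state()["tool_pos"]
m=(np.hypot(W[...,0]-t[0],W[...,1]-t[1])<.035)&(W[...,2]>.1)&(p[...,2]>p[...,0]+15); print(t,W[m].min(0),W[m].max(0))
cv2.imwrite("pics/scene5c.png",cv2.resize(p[110:290,240:480],None,fx=3,fy=3,interpolation=cv2.INTER_CUBIC))
E
```

```text
[0.57661343 0.17608028 0.14412968] [0.54981113 0.14147831 0.13885463] [0.61149918 0.21070696 0.45662698]
```

View pics/scene5c.png

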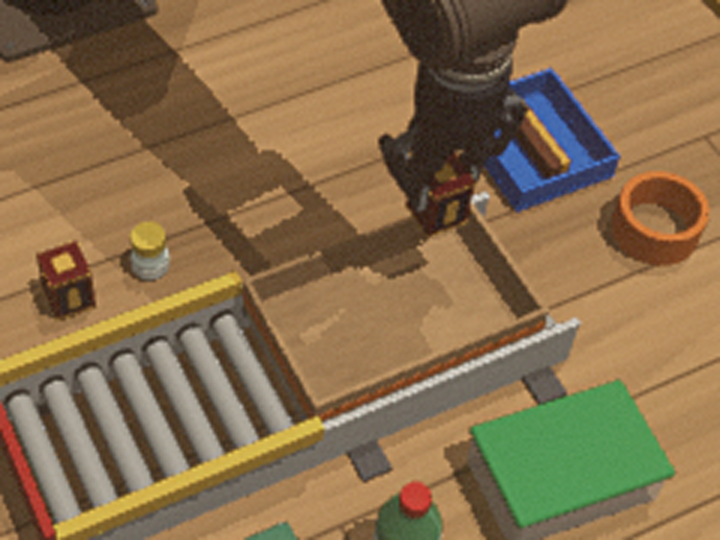

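The figure is held at crop (447,195), and the offcut lies in the tray at (545,140). Next I'll lower and release.

Request:
{"fn": "send_rows", "kwargs": {"commands": [[0,0,0.8,0],[0,0,0.8,0],[0,0,0.6,0],[0,0,0.3,0],[0,0,0.15,0],[0,0,0,0]]}}

```text
time: 23.7
tool_pos: [0.5778, 0.1765, 0.066]
ee_rot: [0.001, 1.0, -0.0, -0.0]
contact_force: [-0.5, -0.9, -0.3]
opening: 0.0409
gripper_force: 61.1
```

Request:
{"fn": "send_rows", "kwargs": {"commands": [[0,0,0.05,0],[0,0,0,0],[0,0,0,0],[0,0,0,0]], "hand": -0.25}}

```text
time: 24.1
tool_pos: [0.5785, 0.1769, 0.0652]
ee_rot: [0.001, 1.0, 0.0, 0.001]
contact_force: [0.2, -0.0, 0.9]
opening: 0.0534
gripper_force: 0.0
```

Request:
{"fn": "send_rows", "kwargs": {"commands": [[0,0,-0.4,0],[0,0,-0.8,0],[0,0,-0.9,0],[0,0,-0.9,0],[0,0,-0.3,0],[0,0,0,0]]}}

```text
time: 24.7
tool_pos: [0.5793, 0.177, 0.166]
ee_rot: [0.001, 1.0, 0.0, 0.002]
contact_force: [-0.2, -0.4, -0.6]
opening: 0.0534
gripper_force: 0.0
```

```bash
python3 - <<'E'
from h import *
print(robot.get_state()["tool_pos"])
for n in("scene","top"):
    tops(n,"fig1",(.056,.13))
E
```

```text
[0.57932326 0.1770263  0.16602855]
scene fig1 0.93 433 mid [580. 177.] z 0.108 rect [574. 191.] [73. 61.] 88.8
scene fig1 0.84 184 mid [ 430. -142.] z 0.063 rect [ 430. -142.] [43. 44.] 89.8
scene fig1 0.79 179 mid [ 394. -240.] z 0.062 rect [ 393. -239.] [41. 47.] 87.0
scene fig1 0.6 24 mid [430. -54.] z 0.058 rect [430. -54.] [27. 23.] 80.1
top fig1 0.73 175 mid [ 391. -242.] z 0.062 rect [ 392. -242.] [43. 42.] 89.9
top fig1 0.61 165 mid [ 428. -143.] z 0.062 rect [ 428. -143.] [40. 40.] 0.7
```

Request:
{"fn": "send_rows", "kwargs": {"commands": [[0.45,-0.97,0,0],[0.45,-0.97,0,0],[0.45,-0.97,0,0],[0.45,-0.97,0,0],[0.45,-0.97,0,0],[0.45,-0.97,0,0],[0.45,-0.97,0,0],[0.45,-0.97,0,0],[0.45,-0.97,0,0],[0.45,-0.97,0,0]], "hand": -0.4}}

```text
time: 25.9
tool_pos: [0.4409, -0.1146, 0.1619]
ee_rot: [0.001, 1.0, 0.001, -0.001]
contact_force: [-1.0, -0.9, 0.6]
opening: 0.0598
gripper_force: 0.0
```

Request:
{"fn": "send_rows", "kwargs": {"commands": [[0.45,-0.97,0,0],[0,0,0.5,0],[0,0,0.5,0],[0,0,0,0],[0,0,0,0],[0,0,0,0]]}}

```text
time: 26.5
tool_pos: [0.4292, -0.143, 0.1338]
ee_rot: [0.001, 1.0, -0.0, 0.0]
contact_force: [-0.0, 0.4, 0.6]
opening: 0.06
gripper_force: 0.0
```

Request:
{"fn": "send_rows", "kwargs": {"commands": [[0,0,0.9,0],[0,0,0.9,0],[0,0,0.9,0],[0,0,0.8,0],[0,0,0.5,0],[0,0,0.3,0],[0,0,0,0],[0,0,0,0]]}}

```text
time: 27.3
tool_pos: [0.4297, -0.1434, 0.0053]
ee_rot: [0.001, 1.0, -0.0, 0.001]
contact_force: [-0.4, -0.1, 0.2]
opening: 0.06
gripper_force: 0.0
```

Request:
{"fn": "send_rows", "kwargs": {"commands": [[0,0,0,0],[0,0,0,0],[0,0,0,0],[0,0,0,0],[0,0,0,0]], "hand": 1}}

```text
time: 27.8
tool_pos: [0.4302, -0.1438, 0.0059]
ee_rot: [0.001, 1.0, -0.001, 0.001]
contact_force: [0.0, 1.3, 6.5]
opening: 0.0413
gripper_force: 61.6
```

Request:
{"fn": "send_rows", "kwargs": {"commands": [[0,0,-0.4,0],[0,0,-0.8,0],[0,0,-0.9,0],[0,0,-0.9,0],[0,0,-0.9,0],[0,0,-0.8,0],[0,0,0,0],[0,0,0,0]]}}

```text
time: 28.6
tool_pos: [0.4284, -0.1428, 0.1451]
ee_rot: [0.001, 1.0, 0.0, -0.0]
contact_force: [-0.1, -0.5, -1.4]
opening: 0.0413
gripper_force: 61.0
```

Request:
{"fn": "send_rows", "kwargs": {"commands": [[-0.73,0.87,0,0],[-0.73,0.87,0,0],[-0.73,0.87,0,0],[-0.73,0.87,0,0],[-0.73,0.87,0,0],[-0.73,0.87,0,0],[-0.73,0.87,0,0],[-0.73,0.87,0,0],[-0.73,0.87,0,0],[-0.73,0.87,0,0]]}}

```text
time: 29.6
tool_pos: [0.6473, 0.1187, 0.1418]
ee_rot: [0.001, 1.0, -0.0, -0.003]
contact_force: [0.1, 0.4, -2.2]
opening: 0.0414
gripper_force: 61.1
```

Request:
{"fn": "send_rows", "kwargs": {"commands": [[0,0,0,0],[0,0,0,0],[0,0,0,0],[0,0,0,0]]}}

```text
time: 30.0
tool_pos: [0.6474, 0.1165, 0.1446]
ee_rot: [0.002, 1.0, -0.0, -0.001]
contact_force: [-0.2, -0.5, -1.9]
opening: 0.0408
gripper_force: 61.2
```

```bash
python3 - <<'E'
from h import *
p,d=robot.snapshot("scene"); W=cloud("scene",d); t=robot.get_state()["tool_pos"]
m=(np.hypot(W[...,0]-t[0],W[...,1]-t[1])<.035)&(W[...,2]>.1)&(W[...,2]<.25)&(p[...,2]>p[...,0]+15); print(t,W[m].min(0),W[m].max(0))
E
```

```text
[0.64767032 0.11657282 0.145038  ] [0.62605636 0.08231684 0.13858764] [0.66980826 0.1501282  0.24984684]
```

Request:
{"fn": "send_rows", "kwargs": {"commands": [[0,0,0.8,0],[0,0,0.8,0],[0,0,0.6,0],[0,0,0.3,0],[0,0,0.2,0],[0,0,0,0]]}}

```text
time: 30.65
tool_pos: [0.6482, 0.1174, 0.064]
ee_rot: [0.001, 1.0, -0.0, -0.0]
contact_force: [0.4, -0.0, -0.8]
opening: 0.0412
gripper_force: 61.2
```

Request:
{"fn": "send_rows", "kwargs": {"commands": [[0,0,0,0],[0,0,0,0],[0,0,0,0],[0,0,0,0]], "hand": -0.25}}

```text
time: 31.05
tool_pos: [0.649, 0.1176, 0.0654]
ee_rot: [0.001, 1.0, 0.0, 0.001]
contact_force: [-0.7, 0.4, 0.5]
opening: 0.0536
gripper_force: 0.0
```

Request:
{"fn": "send_rows", "kwargs": {"commands": [[0,0,-0.4,0],[0,0,-0.8,0],[0,0,-0.9,0],[0,0,-0.9,0],[0,0,-0.3,0],[0,0,0,0]]}}

```text
time: 31.65
tool_pos: [0.6498, 0.1176, 0.1663]
ee_rot: [0.001, 1.0, 0.0, 0.002]
contact_force: [-0.4, 0.1, -0.0]
opening: 0.0533
gripper_force: 0.0
```

```bash
python3 - <<'E'
from h import *
print(robot.get_state()["tool_pos"])
for n in("scene","top"):
    tops(n,"fig1",(.056,.13))
E
```

```text
[0.64976737 0.11761775 0.16627281]
scene fig1 0.88 182 mid [ 394. -240.] z 0.063 rect [ 394. -240.] [41. 48.] 86.3
scene fig1 0.81 442 mid [649. 117.] z 0.112 rect [640. 122.] [93. 55.] 3.4
scene fig1 0.57 268 mid [588. 176.] z 0.097 rect [592. 167.] [42. 80.] 24.4
top fig1 0.65 170 mid [ 391. -242.] z 0.062 rect [ 391. -242.] [39. 44.] 1.0
```

Request:
{"fn": "send_rows", "kwargs": {"commands": [[0.66,-0.92,0,0],[0.66,-0.92,0,0],[0.66,-0.92,0,0],[0.66,-0.92,0,0],[0.66,-0.92,0,0],[0.66,-0.92,0,0],[0.66,-0.92,0,0],[0.66,-0.92,0,0],[0.66,-0.92,0,0],[0.66,-0.92,0,0]], "hand": -0.4}}

```text
time: 32.85
tool_pos: [0.4481, -0.1585, 0.1619]
ee_rot: [0.001, 1.0, 0.001, -0.001]
contact_force: [0.1, -0.3, 0.2]
opening: 0.0598
gripper_force: 0.0
```

Request:
{"fn": "send_rows", "kwargs": {"commands": [[0.66,-0.92,0,0],[0.66,-0.92,0,0],[0.6,-0.9,0,0],[0,0,0.5,0],[0,0,0.5,0],[0,0,0,0],[0,0,0,0],[0,0,0,0]]}}

```text
time: 33.65
tool_pos: [0.3924, -0.2401, 0.1338]
ee_rot: [0.001, 1.0, -0.0, 0.0]
contact_force: [-1.1, -0.8, 0.9]
opening: 0.0597
gripper_force: 0.0
```

Request:
{"fn": "send_rows", "kwargs": {"commands": [[0,0,0.9,0],[0,0,0.9,0],[0,0,0.9,0],[0,0,0.8,0],[0,0,0.5,0],[0,0,0.3,0],[0,0,0,0],[0,0,0,0]]}}

```text
time: 34.45
tool_pos: [0.3928, -0.2406, 0.0053]
ee_rot: [0.001, 1.0, -0.001, 0.001]
contact_force: [0.4, 0.1, 0.5]
opening: 0.0596
gripper_force: 0.0
```

Request:
{"fn": "send_rows", "kwargs": {"commands": [[0,0,0,0],[0,0,0,0],[0,0,0,0],[0,0,0,0],[0,0,0,0]], "hand": 1}}

```text
time: 34.95
tool_pos: [0.3932, -0.2412, 0.006]
ee_rot: [0.001, 1.0, -0.001, 0.001]
contact_force: [-0.4, 0.5, 6.5]
opening: 0.042
gripper_force: 60.3
```

Request:
{"fn": "send_rows", "kwargs": {"commands": [[0,0,-0.4,0],[0,0,-0.8,0],[0,0,-0.9,0],[0,0,-0.9,0],[0,0,-0.9,0],[0,0,-0.8,0],[0,0,0,0],[0,0,0,0]]}}

```text
time: 35.75
tool_pos: [0.3918, -0.2399, 0.1452]
ee_rot: [0.001, 1.0, -0.0, 0.0]
contact_force: [-0.7, 0.7, -1.7]
opening: 0.0412
gripper_force: 59.7
```

Request:
{"fn": "send_rows", "kwargs": {"commands": [[-0.56,0.9,0,0],[-0.56,0.9,0,0],[-0.56,0.9,0,0],[-0.56,0.9,0,0],[-0.56,0.9,0,0],[-0.56,0.9,0,0],[-0.56,0.9,0,0],[-0.56,0.9,0,0],[-0.56,0.9,0,0],[-0.56,0.9,0,0]]}}

```text
time: 36.75
tool_pos: [0.5594, 0.0309, 0.1424]
ee_rot: [0.001, 1.0, 0.0, -0.003]
contact_force: [-0.2, -0.2, -0.7]
opening: 0.0417
gripper_force: 59.8
```

Request:
{"fn": "send_rows", "kwargs": {"commands": [[-0.56,0.9,0,0],[0,0,0,0],[0,0,0,0],[0,0,0,0],[0,0,0,0]]}}

```text
time: 37.25
tool_pos: [0.5766, 0.0556, 0.1446]
ee_rot: [0.002, 1.0, -0.0, -0.001]
contact_force: [-0.2, 0.2, -1.0]
opening: 0.0416
gripper_force: 59.9
```

```bash
python3 - <<'E'
from h import *
p,d=robot.snapshot("scene"); W=cloud("scene",d); t=robot.get_state()["tool_pos"]
m=(np.hypot(W[...,0]-t[0],W[...,1]-t[1])<.035)&(W[...,2]>.1)&(W[...,2]<.25)&(p[...,2]>p[...,0]+15); print(t,W[m].min(0),W[m].max(0))
for n in("scene","top"):
    tops(n,"carton",(.088,.1)); tops(n,"fig1",(.056,.2))
E
```

```text
[0.57686861 0.05555926 0.14499759] [0.55972566 0.02069928 0.13572668] [0.60037449 0.08809184 0.24943403]
scene carton 0.98 584 mid [617. 116.] z 0.095 rect [618. 117.] [160. 242.] 0.6
scene fig1 0.82 443 mid [574. 177.] z 0.108 rect [588. 184.] [ 66. 101.] 75.1
scene fig1 0.81 228 mid [582.  55.] z 0.173 rect [581.  72.] [36. 82.] 28.7
scene fig1 0.72 420 mid [649. 116.] z 0.112 rect [649. 117.] [44. 47.] 84.5
scene fig1 0.43 2282 mid [616. -10.] z 0.08 rect [615.   6.] [530. 190.] 89.8
top carton 0.97 191 mid [614. 116.] z 0.094 rect [614. 116.] [151. 240.] 0.1
top fig1 0.49 100 mid [576. 186.] z 0.116 rect [577. 187.] [22. 43.] 83.8
```

Request:
{"fn": "send_rows", "kwargs": {"commands": [[0,0,0.8,0],[0,0,0.8,0],[0,0,0.6,0],[0,0,0.3,0],[0,0,0.15,0],[0,0,0,0]]}}

```text
time: 38.3
tool_pos: [0.5775, 0.0565, 0.0659]
ee_rot: [0.001, 1.0, 0.0, -0.0]
contact_force: [-0.1, -0.2, -0.6]
opening: 0.0415
gripper_force: 59.9
```

Request:
{"fn": "send_rows", "kwargs": {"commands": [[0,0,0,0],[0,0,0,0],[0,0,0,0],[0,0,0,0]], "hand": -0.25}}

```text
time: 38.7
tool_pos: [0.578, 0.0564, 0.0667]
ee_rot: [0.001, 1.0, -0.0, 0.001]
contact_force: [0.1, -0.0, 0.3]
opening: 0.0536
gripper_force: 0.0
```

Request:
{"fn": "send_rows", "kwargs": {"commands": [[0,0,-0.4,0],[0,0,-0.8,0],[0,0,-0.9,0],[0,0,-0.9,0],[0,0,-0.9,0],[0,0,0,0]]}}

```text
time: 39.3
tool_pos: [0.5806, 0.0563, 0.1893]
ee_rot: [0.001, 1.0, -0.0, 0.005]
contact_force: [0.3, -0.2, 1.3]
opening: 0.0537
gripper_force: 0.0
```

Request:
{"fn": "send_rows", "kwargs": {"commands": [[0,0.9,0,0],[0,0.9,0,0],[0,0.9,0,0],[0,0.9,0,0],[0,0.9,0,0],[0,0.9,0,0],[0,0.9,0,0],[0,0.9,0,0],[0,0,0,0],[0,0,0,0]], "hand": 1}}

```text
time: 40.3
tool_pos: [0.5774, 0.2726, 0.1822]
ee_rot: [0.0, 1.0, -0.0, -0.001]
contact_force: [-0.9, 0.6, -0.5]
opening: -0.0004
gripper_force: 0.0
```

```bash
python3 - <<'E'
from h import *
print(robot.get_state()["tool_pos"])
for n in("scene","top"):
    p,d=tops(n,"fig1",(.056,.13)); tops(n,"carton",(.088,.1)); tops(n,"offcut",(.0,.1)); 
    if n=="scene": cv2.imwrite("pics/scene6c.png",cv2.resize(p[120:310,220:480],None,fx=3,fy=3,interpolation=cv2.INTER_CUBIC))
E
```

```text
[0.57736487 0.27257607 0.18215076]
scene fig1 0.92 435 mid [649. 117.] z 0.112 rect [633. 127.] [56. 96.] 59.8
scene fig1 0.86 412 mid [579.  56.] z 0.109 rect [580.  66.] [61. 46.] 86.3
scene fig1 0.58 424 mid [581. 176.] z 0.11 rect [594. 174.] [51. 81.] 76.5
scene offcut 0.76 177 mid [461. 381.] z 0.025 rect [460. 375.] [100.  28.] 14.1
scene offcut 0.51 7558 mid [624.  -6.] z 0.049 rect [609.  17.] [563. 276.] 86.6
top fig1 0.79 217 mid [575.  56.] z 0.116 rect [580.  60.] [56. 49.] 1.1
top fig1 0.64 226 mid [644. 116.] z 0.116 rect [646. 115.] [46. 44.] 1.6
top fig1 0.47 239 mid [576. 175.] z 0.116 rect [576. 175.] [44. 43.] 0.8
top carton 0.57 387 mid [614. 116.] z 0.094 rect [614. 116.] [151. 239.] 0.1
```

View pics/scene6c.png

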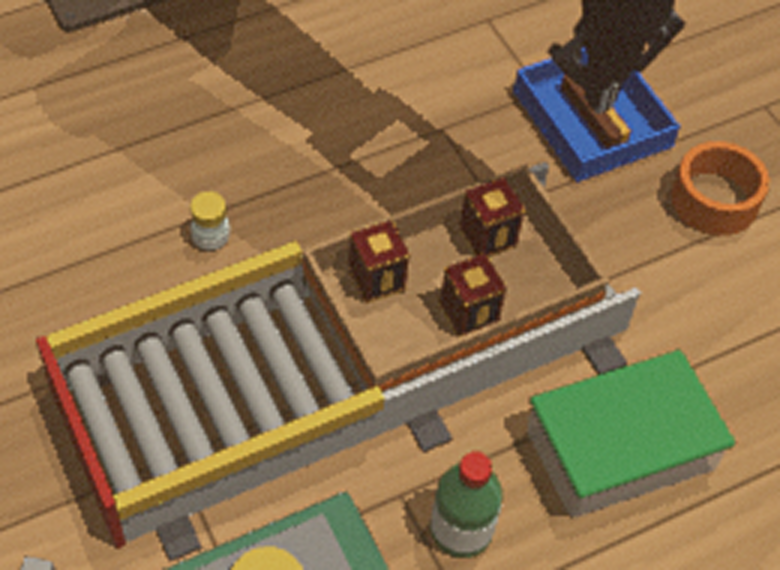

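All three figures stand in the carton at crop (378,262), (492,217) and (472,295), and the offcut is in the tray. The shut fingers now go down behind the carton's rear wall.

Request:
{"fn": "send_rows", "kwargs": {"commands": [[-0.6,0,0,0],[-0.6,0.1,0,0],[0,0,0.9,0],[0,0,0.9,0],[0,0,0.9,0],[0,0,0.9,0],[0,0,0.7,0],[0,0,0.4,0],[0,0,0,0],[0,0,0,0]]}}

```text
time: 41.9
tool_pos: [0.6146, 0.2756, 0.0428]
ee_rot: [0.001, 1.0, 0.0, 0.001]
contact_force: [0.2, -0.2, 1.0]
opening: -0.0
gripper_force: 0.0
```

Request:
{"fn": "send_rows", "kwargs": {"commands": [[0,-0.15,0,0],[0,-0.15,0,0],[0,-0.15,0,0],[0,-0.15,0,0],[0,-0.15,0,0],[0,-0.15,0,0],[0,-0.15,0,0],[0,-0.15,0,0],[0,-0.15,0,0],[0,-0.15,0,0]]}}

```text
time: 42.9
tool_pos: [0.6139, 0.2302, 0.042]
ee_rot: [0.001, 1.0, 0.0, 0.0]
contact_force: [-0.4, 1.4, 1.0]
opening: 0.0
gripper_force: 0.5
```

```bash
python3 - <<'E'
from h import *
s=robot.get_state(); print(s["tool_pos"],s["contact_force"])
for n in("scene","top"):
    p,d=tops(n,"carton",(.088,.1)); tops(n,"fig1",(.056,.13))
    W=cloud(n,d); b=p.astype(int); m=(b[...,2]>120)&(b[...,1]<70)&(b[...,0]<70)&(W[...,2]>.07)&(abs(W[...,0]-.614)<.07)&(W[...,1]<-.15)
    if m.sum(): print("stop",m.sum(),np.percentile(W[m],[2,50,98],axis=0).round(4))
E
```

```text
[0.61389775 0.2301655  0.04204487] [-0.36718329  1.41263721  0.96825165]
scene carton 0.77 554 mid [617.  96.] z 0.094 rect [617.  97.] [243. 154.] 89.7
scene carton 0.48 264 mid [616. -21.] z 0.09 rect [617. -20.] [477. 185.] 89.9
scene fig1 0.81 441 mid [650.  96.] z 0.113 rect [639. 101.] [ 54. 112.] 65.7
scene fig1 0.79 388 mid [581. 154.] z 0.11 rect [580. 155.] [44. 45.] 86.2
scene fig1 0.6 401 mid [581.  35.] z 0.112 rect [579.  36.] [44. 45.] 88.0
stop 173 [[ 0.5475 -0.2584  0.0862]
 [ 0.6177 -0.2539  0.0904]
 [ 0.6822 -0.2495  0.0941]]
top carton 0.74 316 mid [614.  92.] z 0.094 rect [613.  93.] [151. 237.] 0.3
top fig1 0.75 189 mid [574.  32.] z 0.116 rect [575.  33.] [39. 44.] 87.2
top fig1 0.73 233 mid [576. 154.] z 0.116 rect [576. 155.] [43. 43.] 88.9
top fig1 0.59 220 mid [644.  94.] z 0.115 rect [644.  94.] [43. 44.] 88.5
stop 100 [[ 0.547  -0.2567  0.0784]
 [ 0.6037 -0.2524  0.0884]
 [ 0.6809 -0.2502  0.0944]]
```

Request:
{"fn": "send_rows", "kwargs": {"commands": [[0,-0.2,0,0],[0,-0.2,0,0],[0,-0.2,0,0],[0,-0.2,0,0],[0,-0.2,0,0],[0,-0.2,0,0],[0,-0.2,0,0],[0,-0.2,0,0],[0,-0.2,0,0],[0,-0.2,0,0]]}}

```text
time: 44.3
tool_pos: [0.6137, 0.1699, 0.0419]
ee_rot: [0.001, 1.0, 0.0, -0.0]
contact_force: [1.2, 1.3, -0.5]
opening: -0.0001
gripper_force: 0.5
```

Request:
{"fn": "send_rows", "kwargs": {"commands": [[0,-0.2,0,0],[0,-0.2,0,0],[0,-0.2,0,0],[0,-0.2,0,0],[0,-0.2,0,0],[0,-0.2,0,0],[0,-0.2,0,0],[0,-0.2,0,0],[0,-0.2,0,0],[0,-0.2,0,0]]}}

```text
time: 45.3
tool_pos: [0.6136, 0.1099, 0.042]
ee_rot: [0.001, 1.0, 0.0, 0.0]
contact_force: [0.7, 0.7, -0.7]
opening: 0.0003
gripper_force: 0.5
```

Request:
{"fn": "send_rows", "kwargs": {"commands": [[0,-0.2,0,0],[0,-0.2,0,0],[0,-0.2,0,0],[0,-0.2,0,0],[0,-0.2,0,0],[0,-0.2,0,0],[0,-0.2,0,0],[0,-0.2,0,0],[0,-0.15,0,0],[0,-0.15,0,0]]}}

```text
time: 46.3
tool_pos: [0.6135, 0.053, 0.042]
ee_rot: [0.001, 1.0, 0.0, 0.0]
contact_force: [0.9, 2.2, -1.1]
opening: 0.0003
gripper_force: 0.4
```

```bash
python3 - <<'E'
from h import *
s=robot.get_state(); print(s["tool_pos"],s["contact_force"])
for n in("scene","top"):
    p,d=tops(n,"fig1",(.056,.13)); tops(n,"carton",(.0885,.1))
E
```

```text
[0.61351902 0.05295873 0.04199104] [ 0.89374139  2.15410649 -1.13959383]
scene fig1 0.86 424 mid [ 579. -140.] z 0.114 rect [ 575. -139.] [44. 53.] 84.7
scene fig1 0.77 442 mid [580. -19.] z 0.112 rect [581. -24.] [57. 98.] 24.8
scene fig1 0.57 443 mid [649. -79.] z 0.114 rect [647. -77.] [56. 86.] 69.8
scene carton 0.82 573 mid [617. -82.] z 0.095 rect [616. -81.] [241. 154.] 89.8
top fig1 0.73 233 mid [ 575. -147.] z 0.116 rect [ 578. -147.] [53. 49.] 89.5
top fig1 0.68 218 mid [644. -80.] z 0.116 rect [653. -80.] [42. 59.] 90.0
top fig1 0.66 202 mid [576. -22.] z 0.116 rect [576. -22.] [44. 39.] 1.0
top carton 0.79 301 mid [614. -96.] z 0.094 rect [615. -88.] [227. 154.] 90.0
```

Request:
{"fn": "send_rows", "kwargs": {"commands": [[0,-0.12,0,0],[0,-0.12,0,0],[0,-0.12,0,0],[0,-0.12,0,0],[0,-0.12,0,0],[0,-0.12,0,0],[0,-0.12,0,0],[0,-0.12,0,0],[0,-0.12,0,0],[0,-0.08,0,0]]}}

```text
time: 47.7
tool_pos: [0.6134, 0.0182, 0.0419]
ee_rot: [0.001, 1.0, -0.0, 0.0]
contact_force: [-0.1, 0.8, -0.1]
opening: -0.0
gripper_force: 0.4
```

Request:
{"fn": "send_rows", "kwargs": {"commands": [[0,-0.08,0,0],[0,-0.08,0,0],[0,-0.08,0,0],[0,-0.06,0,0]]}}

```text
time: 48.1
tool_pos: [0.6134, 0.0094, 0.0419]
ee_rot: [0.001, 1.0, -0.0, -0.0]
contact_force: [-0.5, -0.2, -0.2]
opening: -0.0003
gripper_force: 0.3
```

Request:
{"fn": "send_rows", "kwargs": {"commands": [[0,-0.06,0,0],[0,-0.04,0,0],[0,0,0,0]]}}

```text
time: 48.4
tool_pos: [0.6135, 0.0063, 0.042]
ee_rot: [0.001, 1.0, -0.0, 0.0]
contact_force: [-0.6, -0.0, -0.8]
opening: -0.0001
gripper_force: 0.0
```

Request:
{"fn": "send_rows", "kwargs": {"commands": [[0,-0.06,0,0],[0,-0.06,0,0],[0,0,0,0]]}}

```text
time: 48.7
tool_pos: [0.6135, 0.0037, 0.042]
ee_rot: [0.001, 1.0, 0.001, 0.0]
contact_force: [0.5, 3.4, 1.2]
opening: -0.0001
gripper_force: 1.9
```

```bash
python3 - <<'E'
from h import *
s=robot.get_state(); print(s["tool_pos"],s["contact_force"],s["gripper_force"])
for n in("scene","top"):
    p,d=tops(n,"fig1",(.056,.13)); tops(n,"carton",(.0885,.1))
E
```

```text
[0.61345471 0.00369096 0.04203455] [0.52366259 3.37542435 1.16343316] 1.8779464066028595
scene fig1 0.88 411 mid [ 579. -189.] z 0.115 rect [ 579. -189.] [42. 47.] 86.7
scene fig1 0.82 385 mid [581. -70.] z 0.114 rect [581. -69.] [42. 45.] 89.4
scene fig1 0.56 439 mid [ 648. -128.] z 0.115 rect [ 640. -126.] [ 49. 106.] 74.4
scene carton 0.65 601 mid [ 616. -130.] z 0.095 rect [ 614. -128.] [157. 244.] 0.0
top fig1 0.79 232 mid [ 644. -128.] z 0.116 rect [ 645. -128.] [42. 43.] 89.3
top fig1 0.76 232 mid [ 574. -189.] z 0.116 rect [ 575. -189.] [41. 43.] 86.2
top fig1 0.61 191 mid [575. -70.] z 0.116 rect [577. -70.] [38. 44.] 89.4
top carton 0.61 299 mid [ 614. -151.] z 0.094 rect [ 614. -146.] [207. 151.] 89.8
```

Request:
{"fn": "send_rows", "kwargs": {"commands": [[0,-0.07,0,0],[0,-0.07,0,0],[0,0,0,0],[0,0,0,0],[0,0,0,0]]}}

```text
time: 49.6
tool_pos: [0.6135, 0.0037, 0.0421]
ee_rot: [0.002, 1.0, 0.004, 0.0]
contact_force: [1.4, 18.3, 1.3]
opening: 0.0001
gripper_force: 8.6
```

Request:
{"fn": "send_rows", "kwargs": {"commands": [[0,0.08,0,0],[0,0.1,0,0],[0,0.1,0,0],[0,0.3,0,0],[0,0.6,0,0],[0,0.6,0,0],[0,0,-0.8,0],[0,0,-0.9,0],[0,0,-0.9,0],[0,0,-0.9,0]]}}

```text
time: 50.6
tool_pos: [0.6132, 0.0538, 0.1478]
ee_rot: [0.0, 1.0, -0.0, -0.0]
contact_force: [1.1, 0.2, -0.6]
opening: 0.0001
gripper_force: 0.0
```

Request:
{"fn": "send_rows", "kwargs": {"commands": [[0,0,-0.9,0],[0,0,0,0],[0,0,0,0]]}}

```text
time: 50.9
tool_pos: [0.6136, 0.0532, 0.1742]
ee_rot: [0.001, 1.0, -0.0, 0.001]
contact_force: [0.1, -0.5, -0.7]
opening: 0.0001
gripper_force: 0.0
```

```bash
python3 - <<'E'
from h import *
s=robot.get_state(); print(s["tool_pos"])
for n in("scene","top"):
    p,d=tops(n,"carton",(.0885,.1)); W=cloud(n,d)
    b=p.astype(int); m=(b[...,1]>b[...,2]+25)&(b[...,1]>b[...,0]+25)&(np.hypot(W[...,0]-.456,W[...,1]+.37)<.05)
    print(m.sum(),np.percentile(W[m],[2,50,98],axis=0).round(4)); print([ (r["location"],r["score"]) for r in robot.landmark_of(n,"start_top")][:2])
    k=(W[...,2]>.088)&(W[...,2]<.1)&(W[...,0]>.66)&(W[...,0]<.71)&(W[...,1]>-.3)&(W[...,1]<.1)
    print("rim x+ y",np.percentile(W[k][:,1],[1,99]))
    if n=="scene": cv2.imwrite("pics/scene7c.png",cv2.resize(p[150:330,160:420],None,fx=3,fy=3,interpolation=cv2.INTER_CUBIC))
E
```

```text
[0.61356022 0.05321798 0.17423731]
scene carton 0.88 605 mid [ 617. -129.] z 0.095 rect [ 616. -129.] [240. 154.] 89.6
103 [[ 0.4394 -0.384   0.0521]
 [ 0.4548 -0.3695  0.0572]
 [ 0.4674 -0.3555  0.0619]]
[([232.3, 186.2], 0.49)]
rim x+ y [-0.2581552  -0.00989792]
top carton 0.78 463 mid [ 614. -132.] z 0.094 rect [ 614. -132.] [152. 242.] 0.2
77 [[ 0.4391 -0.3851  0.0476]
 [ 0.4525 -0.3716  0.0561]
 [ 0.4673 -0.3568  0.0621]]
[([223.3, 437.4], 0.54)]
rim x+ y [-0.25991594 -0.01092371]
```

View pics/scene7c.png

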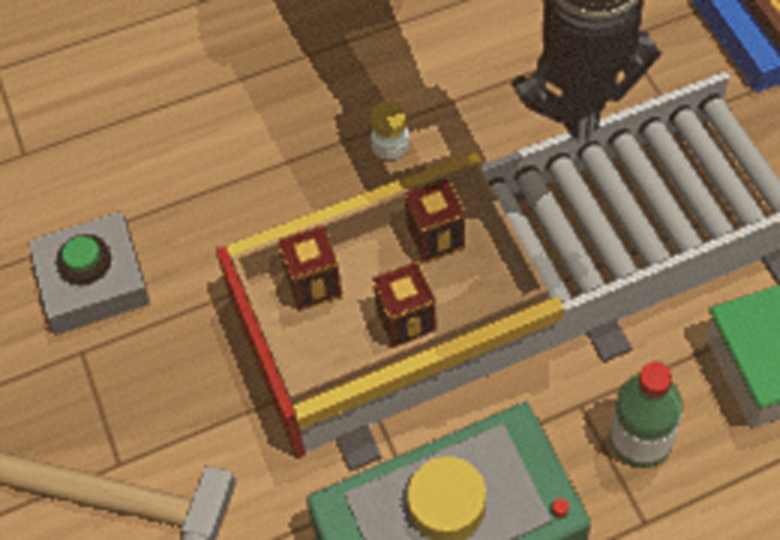

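The carton is home against the red stop (18 N against it) with all three figures standing at crop (310,265), (436,220) and (405,305). Next is the button, at crop (82,255).

Request:
{"fn": "send_rows", "kwargs": {"commands": [[0.35,-0.94,0,0],[0.35,-0.94,0,0],[0.35,-0.94,0,0],[0.35,-0.94,0,0],[0.35,-0.94,0,0],[0.35,-0.94,0,0],[0.35,-0.94,0,0],[0.35,-0.94,0,0],[0.35,-0.94,0,0],[0.35,-0.94,0,0]]}}

```text
time: 52.2
tool_pos: [0.5071, -0.2306, 0.1733]
ee_rot: [0.001, 1.0, 0.0, -0.0]
contact_force: [0.1, -0.4, -0.8]
opening: 0.0002
gripper_force: 0.0
```

Request:
{"fn": "send_rows", "kwargs": {"commands": [[0.35,-0.94,0,0],[0.35,-0.94,0,0],[0.35,-0.94,0,0],[0.35,-0.94,0,0],[0.4,-0.94,0,0],[0,0,0.9,0],[0,0,0.9,0],[0,0,0.9,0],[0,0,0,0],[0,0,0,0]]}}

```text
time: 53.2
tool_pos: [0.4533, -0.3702, 0.0925]
ee_rot: [0.001, 1.0, 0.001, -0.001]
contact_force: [-0.0, -0.3, 2.0]
opening: 0.0006
gripper_force: 0.0
```

Request:
{"fn": "send_rows", "kwargs": {"commands": [[0,0,0.6,0],[0,0,0.5,0],[0,0,0,0],[0,0,0,0]]}}

```text
time: 53.6
tool_pos: [0.4538, -0.3706, 0.0604]
ee_rot: [0.001, 1.0, -0.0, 0.0]
contact_force: [0.4, -0.3, 0.3]
opening: 0.0004
gripper_force: 0.0
```

Request:
{"fn": "send_rows", "kwargs": {"commands": [[0,0,0.2,0],[0,0,0.2,0],[0,0,0,0],[0,0,0,0]]}}

```text
time: 54.0
tool_pos: [0.4535, -0.3703, 0.0477]
ee_rot: [0.001, 1.0, 0.0, -0.0]
contact_force: [-0.1, -1.3, -0.6]
opening: 0.0002
gripper_force: 0.0
```

Request:
{"fn": "send_rows", "kwargs": {"commands": [[0,0,0.1,0],[0,0,0.1,0],[0,0,0,0]]}}

```text
time: 54.3
tool_pos: [0.4533, -0.3702, 0.0413]
ee_rot: [0.001, 1.0, 0.0, -0.0]
contact_force: [-0.4, 0.8, 0.5]
opening: 0.0002
gripper_force: 0.0
```

Request:
{"fn": "send_rows", "kwargs": {"commands": [[0,0,0.1,0],[0,0,0,0],[0,0,0,0]]}}

```text
time: 54.6
tool_pos: [0.4536, -0.3704, 0.0388]
ee_rot: [0.001, 1.0, 0.0, -0.0]
contact_force: [0.1, 1.3, -0.9]
opening: 0.0001
gripper_force: 0.0
```

Request:
{"fn": "send_rows", "kwargs": {"commands": [[0,0,0.1,0],[0,0,0,0],[0,0,0,0]]}}

```text
time: 54.9
tool_pos: [0.4536, -0.3704, 0.0358]
ee_rot: [0.001, 1.0, 0.0, -0.0]
contact_force: [0.4, -0.3, 0.2]
opening: -0.0001
gripper_force: 0.0
```

Request:
{"fn": "send_rows", "kwargs": {"commands": [[0,0,0.1,0],[0,0,0,0],[0,0,0,0]]}}

```text
time: 55.2
tool_pos: [0.4539, -0.3707, 0.0333]
ee_rot: [0.001, 1.0, -0.0, 0.0]
contact_force: [1.1, 0.2, 2.5]
opening: -0.0003
gripper_force: 0.9
```

Request:
{"fn": "send_rows", "kwargs": {"commands": [[0,0,0.1,0],[0,0,0,0],[0,0,0,0]]}}

```text
time: 55.5
tool_pos: [0.4539, -0.3708, 0.0303]
ee_rot: [0.001, 1.0, -0.0, 0.0]
contact_force: [0.1, -0.0, 3.1]
opening: 0.0002
gripper_force: 1.8
```

Request:
{"fn": "send_rows", "kwargs": {"commands": [[0,0,0.1,0],[0,0,0,0],[0,0,0,0]]}}

```text
time: 55.8
tool_pos: [0.454, -0.3708, 0.0281]
ee_rot: [0.001, 1.0, -0.0, 0.0]
contact_force: [-1.2, 1.8, 8.0]
opening: 0.0002
gripper_force: 4.2
```

Request:
{"fn": "send_rows", "kwargs": {"commands": [[0,0,0.05,0],[0,0,0,0],[0,0,0,0]]}}

```text
time: 56.1
tool_pos: [0.454, -0.3709, 0.028]
ee_rot: [0.001, 1.0, -0.0, -0.0]
contact_force: [-4.1, 4.2, 16.0]
opening: -0.0001
gripper_force: 7.5
```

The button has bottomed out: position stopped at 0.028 and force reached 16 N. I'll retreat and check everything.

Request:
{"fn": "send_rows", "kwargs": {"commands": [[0,0,-0.2,0],[0,0,-0.4,0],[0,0,-0.8,0],[0,0,-0.9,0],[0,0,-0.9,0],[0,0,-0.9,0],[0,0,-0.9,0],[0,0,0,0],[0,0,0,0],[0,0,0,0]]}}

```text
time: 57.1
tool_pos: [0.4527, -0.3694, 0.1732]
ee_rot: [0.001, 1.0, 0.001, -0.001]
contact_force: [-0.9, -0.5, -0.6]
opening: -0.0001
gripper_force: 0.0
```

```bash
python3 - <<'E'
from h import *
s=robot.get_state(); print(s["tool_pos"],s["contact_force"])
for n in("scene","top"):
    p,d=tops(n,"carton",(.0885,.1)); tops(n,"fig1",(.056,.13)); tops(n,"offcut",(.0,.1)); tops(n,"jar",(.045,.062)); W=cloud(n,d)
    b=p.astype(int); m=(b[...,1]>b[...,2]+25)&(b[...,1]>b[...,0]+25)&(np.hypot(W[...,0]-.456,W[...,1]+.37)<.05)
    print(m.sum(),np.percentile(W[m],[2,50,98],axis=0).round(4) if m.sum() else "")
    if n=="scene": cv2.imwrite("pics/scene8c.png",cv2.resize(p[110:330,130:480],None,fx=2.2,fy=2.2,interpolation=cv2.INTER_CUBIC))
E
```

```text
[ 0.4526816  -0.36941542  0.17319329] [-0.94416625 -0.5398327  -0.63061793]
scene carton 0.58 651 mid [ 616. -130.] z 0.094 rect [ 617. -129.] [242. 157.] 89.8
scene fig1 0.93 437 mid [ 649. -128.] z 0.115 rect [ 645. -128.] [43. 85.] 87.5
scene fig1 0.69 436 mid [575. -68.] z 0.113 rect [572. -61.] [57. 63.] 85.7
scene fig1 0.61 447 mid [ 573. -189.] z 0.114 rect [ 572. -185.] [52. 60.] 85.5
scene fig1 0.4 2040 mid [616.  -6.] z 0.078 rect [614.   4.] [526. 190.] 89.9
scene offcut 0.69 203 mid [461. 380.] z 0.026 rect [461. 381.] [26. 93.] 89.3
scene jar 0.52 93 mid [431. -54.] z 0.055 rect [430. -53.] [31. 33.] 56.8
107 [[ 0.4395 -0.3841  0.0503]
 [ 0.4551 -0.37    0.0568]
 [ 0.4694 -0.3557  0.0616]]
top carton 0.82 385 mid [ 614. -131.] z 0.094 rect [ 615. -131.] [154. 239.] 0.9
top fig1 0.59 248 mid [ 644. -128.] z 0.116 rect [ 643. -131.] [44. 50.] 1.5
top fig1 0.59 246 mid [ 575. -189.] z 0.116 rect [ 582. -190.] [41. 60.] 86.2
top offcut 0.78 261 mid [453. 381.] z 0.026 rect [454. 382.] [28. 99.] 89.7
top offcut 0.51 46 mid [ 642. -127.] z 0.076 rect [ 635. -119.] [57. 27.] 44.5
top jar 0.58 82 mid [425. -54.] z 0.055 rect [425. -55.] [30. 33.] 0.2
33 [[ 0.4389 -0.3711  0.0502]
 [ 0.452  -0.3623  0.0566]
 [ 0.4654 -0.3558  0.0617]]
```

View pics/scene8c.png

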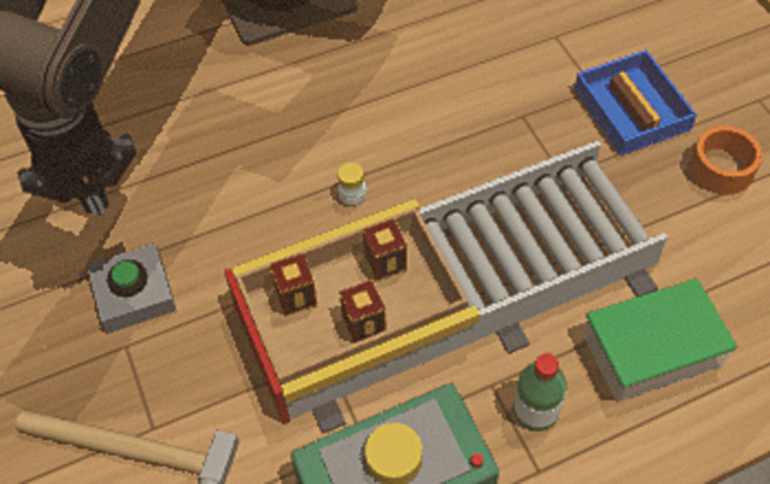

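The offcut is in the tray at (635,100), the three figures are in the carton against the stop, and the button at (127,277) is up again. The bystanders look unmoved, so I'm handing in.

```bash
python3 -c "
from station import robot
print(robot.sign_off())"
```

```text
the job is handed in; nothing more can be done
None
```

I handed the job in at about 57 s: the offcut is in the scrap tray, all three figures present stand on the carton's floor, the carton is home against the red stop, and the start button went fully down and came back up; the judge gave no verdict.

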